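# Clip a test slide onto the rotator

### The job

Secure the white test slide on the rotator under the spring clip in front of which it lies: press the clip's yellow tab down with one fingertip to raise its jaw, and keep it down while the other fingertip pushes the slide flat along the seat, beneath the jaw, until it is fully home and square against the steel stop. Then let the clip come down on the slide and withdraw. Do not pick anything up, and leave the black slide, the other clip and everything else where they are.

Things in the scene. Friction and masses are not known exactly. Their poses are not given: they have to be found in the camera images.
- rotator: Slide rotator, off and fixed: white housing, aluminium platform 240 x 260 mm, top 100 mm above the table; on it a blue rubber seat, top at 108 mm, from -75 to +33 mm in x, 98 mm to each side in y. Two stations, left (y = +50 mm) and right (y = -50 mm), each with a stop and a clip. Origin: on the table under its middle; x points from the control panel to the clips, z up.
- white_slide_center (a point): Centre of the white porcelain test slide with three blue rings: 26 mm (its x) x 76 mm (its y) x 6 mm thick, 20 to 40 g. It lies loose and flat on the blue rubber, a few centimetres short of one of the two clips, with a long edge towards it.
- black_slide_center (a point): Centre of the black test slide with three white rings, same size, lying loose in front of the other clip. To be left alone.
- clip_left (a joint): The left spring clip (+y side of the rotator), a see-saw of sheet steel on a level hinge pin. Value in rad: 0 = at rest, jaw down, nothing fits under it; pressing the yellow tab makes it grow, to a stop at 0.48. From about 0.21 the jaw clears a 6 mm slide; about 0.20 when gripping one. Springs back when let go; opening takes about 7 N at 14 mm beyond the pin, 2.5 N at 40 mm.
- left_tab (a point): Point on top of the yellow thumb tab of the left clip, mid-width, moving with it. Tab 34 mm wide. Pressed to 0.42 rad its top is level, 111 mm above the table (3 mm above the rubber, 3 mm below a slide's top), 12 to 48 mm beyond the pin along the rotator's +x; this point is then 30 mm beyond the pin. At rest it slopes up outwards, from about 116 to 131 mm above the table.
- left_seat (a point): Where the middle of a slide (half-way up, 111 mm above the table) lies when fully home in the left station; fixed to the rotator, with its axes: x towards stop and clip, y along the slide. The steel stop, two pieces either side of the clip, meets the slide's long edge 13 mm beyond this point. A slide less than 15 mm short of this point is under the jaw.
- left_pin (a point): Middle of the hinge pin of the left clip, 118 mm above the table, 25 mm beyond the seat point along the rotator's +x; the pin lies along y between two cheeks 43 mm apart outside, 22 mm high above the platform, 14 mm long in x. The jaw, 34 mm wide, reaches 28 mm from the pin towards -x and ends in a rolled lip 4 mm thick, 0.5 mm above the rubber at rest.
- clip_right (a joint): The right spring clip (-y side of the rotator), a see-saw of sheet steel on a level hinge pin. Value in rad: 0 = at rest, jaw down, nothing fits under it; pressing the yellow tab makes it grow, to a stop at 0.48. From about 0.21 the jaw clears a 6 mm slide; about 0.20 when gripping one. Springs back when let go; opening takes about 7 N at 14 mm beyond the pin, 2.5 N at 40 mm.
- right_tab (a point): Point on top of the yellow thumb tab of the right clip, mid-width, moving with it. Tab 34 mm wide. Pressed to 0.42 rad its top is level, 111 mm above the table (3 mm above the rubber, 3 mm below a slide's top), 12 to 48 mm beyond the pin along the rotator's +x; this point is then 30 mm beyond the pin. At rest it slopes up outwards, from about 116 to 131 mm above the table.
- right_seat (a point): Where the middle of a slide (half-way up, 111 mm above the table) lies when fully home in the right station; fixed to the rotator, with its axes: x towards stop and clip, y along the slide. The steel stop, two pieces either side of the clip, meets the slide's long edge 13 mm beyond this point. A slide less than 15 mm short of this point is under the jaw.
- right_pin (a point): Middle of the hinge pin of the right clip, 118 mm above the table, 25 mm beyond the seat point along the rotator's +x; the pin lies along y between two cheeks 43 mm apart outside, 22 mm high above the platform, 14 mm long in x. The jaw, 34 mm wide, reaches 28 mm from the pin towards -x and ends in a rolled lip 4 mm thick, 0.5 mm above the rubber at rest.
- dropper: White dropper bottle with a red cap, 24 mm in diameter, 60 mm high, standing on the front of the rotator's platform; origin under its foot. Leave alone.
- tube_rack: Blue tube rack with capped tubes, 190 x 62 mm, 94 mm high, on the table to the left of the rotator; origin under its middle. Leave alone.
- tip_box: Grey pipette tip box with a clear lid, 82 x 120 x 56 mm, on the table to the right; origin under its middle. Leave alone.
- timer: White bench timer, 62 x 66 x 16 mm, on the table to the right; origin under its middle. Leave alone.
- beaker: Glass beaker, 68 mm wide, 85 mm high, on the table beyond the rotator; origin under its middle. Leave alone.
- marker: Blue marker pen, 110 mm long, lying on the table beyond the rotator; origin near its middle. Leave alone.
Not all that is in view belongs to the job. Leave any pink look-alike of the part that bears white_slide_center alone.

How it is judged:
On the way, in this order (a step that is already met when the one before it is completed fails the run):
1. the clip in front of the white slide is held open while the slide is still short of the jaw (((value of joint clip_left above 0.23 rad and y of white_slide_center in the frame of left_seat between -0.03 and 0.03 m and x of white_slide_center in the frame of left_seat below -0.012 m) or (value of joint clip_right above 0.23 rad and y of white_slide_center in the frame of right_seat between -0.03 and 0.03 m and x of white_slide_center in the frame of right_seat below -0.012 m))), for 0.2 s.
2. the white slide is home against the stop with the clip still held open (((value of joint clip_left above 0.23 rad and x of white_slide_center in the frame of left_seat between -0.003 and 0.003 m and y of white_slide_center in the frame of left_seat between -0.013 and 0.013 m and z of white_slide_center in the frame of left_seat between -0.0025 and 0.0025 m and angle between the y axis of white_slide_center and the y axis of left_seat, either way round below 0.06 rad) or (value of joint clip_right above 0.23 rad and x of white_slide_center in the frame of right_seat between -0.003 and 0.003 m and y of white_slide_center in the frame of right_seat between -0.013 and 0.013 m and z of white_slide_center in the frame of right_seat between -0.0025 and 0.0025 m and angle between the y axis of white_slide_center and the y axis of right_seat, either way round below 0.06 rad))), for 0.1 s.
At the end, for the whole second after the job is handed in: The white slide lies flat and square against the stop of the station it started at (centre within 3 mm of home towards the stop, 13 mm along it, 0.06 rad), gripped under the clip's jaw (joint 0.15 to 0.235 rad); the other clip is at rest and the black slide within 6 mm of where it was (((x of white_slide_center in the frame of left_seat between -0.003 and 0.003 m and y of white_slide_center in the frame of left_seat between -0.013 and 0.013 m and z of white_slide_center in the frame of left_seat between -0.0025 and 0.0025 m and angle between the y axis of white_slide_center and the y axis of left_seat, either way round below 0.06 rad and value of joint clip_left between 0.15 and 0.235 rad and value of joint clip_right below 0.03 rad) or (x of white_slide_center in the frame of right_seat between -0.003 and 0.003 m and y of white_slide_center in the frame of right_seat between -0.013 and 0.013 m and z of white_slide_center in the frame of right_seat between -0.0025 and 0.0025 m and angle between the y axis of white_slide_center and the y axis of right_seat, either way round below 0.06 rad and value of joint clip_right between 0.15 and 0.235 rad and value of joint clip_left below 0.03 rad)) and distance of black_slide_center from where it was at the start of the episode below 0.006 m); the robot touches nothing.
It fails at once if the white slide is lifted or tipped up off the seat (z of white_slide_center in the frame of left_seat above 0.007 m or angle between white_slide_center's own z axis and vertical above 0.2 rad).
It fails at once if the black slide is moved, lifted or tipped (distance of black_slide_center from where it was at the start of the episode above 0.006 m or angle between black_slide_center's own z axis and vertical above 0.2 rad).
It fails at once if the other clip is pressed open ((y of white_slide_center in the frame of left_seat between -0.03 and 0.03 m and value of joint clip_right above 0.15 rad) or (y of white_slide_center in the frame of right_seat between -0.03 and 0.03 m and value of joint clip_left above 0.15 rad)).
It fails at once if something else is knocked, moved or picked up (distance of any of dropper, tube_rack, tip_box, timer, beaker, marker from where it was at the start of the episode above 0.015 m).
It also fails if it takes over 48 s, if anything falls off the work surface, if the arm or the gripper's body presses on something with over 40 N, if the wrist force passes 120 N, or if a joint passes its speed limit or range.

### The arm

A 6-joint arm with a two-finger parallel gripper is mounted at the origin on the work surface. World frame = base frame: x ahead of the robot, y to its left, z up, the work surface at z = 0. Lengths are in m, angles in rad, forces in N, time in s.
With the tool pointing down it reaches from about 0.4 to 0.825 m from the base axis. Payload 7 kg.
Tool frame: the origin (TCP) lies on the centre line of the jaws, within the pads' length; the fingertips stand 11 mm ahead of it and the grasp point (between the pads) lies 8 mm behind it; z points along the fingers, y is the direction in which the jaws open and shut (so a half turn about z gives the same grasp; the last joint's range is limited). The gripper opens to 88 mm and grips with 3 to 60 N. Pads are 19 mm wide; open, the fingers measure 130 mm over their backs; the gripper's body (78 mm by 193 mm) begins 47 mm behind the grasp point.
Start: joints at [-0.96, 0.359, 0.012, 0, -1.224, -0.288], TCP at [0.214, -0.64, 0.238] pointing down, gripper open.
Joint ranges: [-3.07, 3.07], [-1.43, 2.12], [-1.02, 1.25], [-3.03, 1.67], [-3.05, -0], [-3.03, 3.03]. Speed limits (rad/s): [2.39, 2.39, 3.01, 3.14, 3.14, 3.14].

### API

Orientations are given as [roll, pitch, yaw] about the fixed x, y, z axes, in that order (R = Rz(yaw) Ry(pitch) Rx(roll)).
In Python, from station import * gives the robot as it stands.
- The arm moves only by the tool play_rows, never from a script. Its argument "targets" is a list of rows, each a list of 7 numbers: the turn, a rotation vector about the world's x, y, z in rad, then the shift along the world's x, y, z in m, then the opening, from 0 (shut) to 1 (fully open). A call has 1 to 12 rows; each row shifts and turns the pose as measured when the row begins; what a row does not reach is not made up. A row lasts 1/8 s, in which the tool goes at most 62.5 mm and 10.7 degrees, less where a joint would pass 70% of its speed; a pose out of reach is approached as far as the arm can. A call is refused whole if a number of a shift passes 0.0625 or a number of a turn 0.188, either way. A call with a gripper value outside its range is refused whole. The fingers move at their own pace and stop on an object; "grip_force" is the grip in N (left out, the last holds). Time passes only in rows, so rows that do not move let the fingers close. It gives the time, the measured TCP pose, the force and the opening at its end, in the units of the state.
- get_state(): the state, without advancing time (a new reading comes with each control period).
- grab_frame(name): name is "scene" or "side" or "wrist"; returns (picture, depth): 480x640x3 uint8, blue, green, red; 480x640 float32, m along the optical axis (not along the pixel's ray), 0 where there is no reading.
- camera_params(name): a dict with "camera_matrix" (3x3 intrinsics, pixels), "extrinsics" (4x4, takes a point from world to camera coordinates); the wrist camera has in their place "hand_eye" (4x4, takes a point from camera to tool coordinates, whose origin is the TCP and whose axes are the flange's). Camera axes: x right, y up, looking along -z (the intrinsics and any distortion apply to the point x, -y, -z); pixel columns grow to the right and rows downward; lengths in m; the calibration is good to about 2 mm. A picture is of the moment at which its call begins: read the wrist's pose just before it. camera_params takes no time and is no camera call.
- job_done(): hands the job in, once; it reports no verdict.
The state is a dict: "t": time; "q": joint angles; "qd": joint speeds; "joint_efforts": joint torques, N m; "eef_pos": TCP position; "ee_rot": TCP orientation; "force": force on the tool from outside, world axes, zero at the start; "moment": the same for the moment, N m; "width": finger opening in m.
Only numpy, scipy, OpenCV 4.12 (cv2) and the standard library are available. Lean on these libraries where they do the work, as an engineer would, in place of code of your own. Each camera call takes 0.05 s, during which the arm holds its last target.

## Working session

There is one attempt and no reset: what is moved stays moved. The work goes in short steps, Python scripts to look and compute and a tool call to move; the robot and the scene stay as the last step left them, time stands still between calls to the robot, and variables do not carry over. Pictures are saved under pics/ and viewed, and the job is handed in when it is done.

Besides the shell and the picture viewer there is one more tool, called by a JSON object that holds its "method" and its "body", one argument or row to a line. play_rows: Moves the arm, as the interface text tells. Its arguments: {"type":"object","properties":{"targets":{"type":"array","items":{"type":"array","items":{"type":"number"}}},"grip_force":{"type":"number"}},"required":["targets"]}

```bash
ls; mkdir -p pics; python3 - <<'E'
from station import *
import cv2,numpy as np
s=get_state();print({k:np.round(v,3).tolist() for k,v in s.items()})
for n in ("scene","side"):
    im,d=grab_frame(n);cv2.imwrite(f"pics/{n}0.png",im);np.save(f"pics/{n}0d.npy",d)
for n in ("scene","side","wrist"):
    print(n,{k:np.round(v,4).tolist() if not isinstance(v,str) else v for k,v in camera_params(n).items()})
E
```

```text
pics
{'t': 0.0, 'q': [-0.96, 0.359, 0.011, -0.0, -1.224, -0.288], 'qd': [0.0, -0.002, -0.002, 0.001, -0.001, 0.001], 'joint_efforts': [-0.001, -58.272, 29.306, 6.997, 0.007, -0.0], 'eef_pos': [0.214, -0.64, 0.237], 'ee_rot': [3.14, -0.0, -2.819], 'force': [-0.508, -0.039, -0.105], 'moment': [0.04, -0.031, -0.001], 'width': 0.088}
scene {'camera_matrix': [[453.3067, 0.0, 318.0385], [0.0, 453.3067, 244.3136], [0.0, 0.0, 1.0]], 'extrinsics': [[-0.8567, 0.5157, 0.0082, 0.4892], [-0.2784, -0.4758, 0.8344, 0.0792], [0.4342, 0.7125, 0.5512, -1.1202], [0.0, 0.0, 0.0, 1.0]]}
side {'camera_matrix': [[466.3416, 0.0, 310.044], [0.0, 466.3416, 240.4538], [0.0, 0.0, 1.0]], 'extrinsics': [[0.9925, -0.1217, 0.0094, -0.5918], [0.0786, 0.6967, 0.7131, -0.1297], [-0.0933, -0.707, 0.701, -0.7506], [0.0, 0.0, 0.0, 1.0]]}
wrist {'camera_matrix': [[382.2259, 0.0, 318.5372], [0.0, 382.2259, 238.977], [0.0, 0.0, 1.0]], 'hand_eye': [[0.0003, 0.9581, 0.2863, 0.0782], [1.0, 0.0, -0.0012, -0.002], [-0.0012, 0.2863, -0.9581, -0.1481], [0.0, 0.0, 0.0, 1.0]]}
```

View pics/scene0.png

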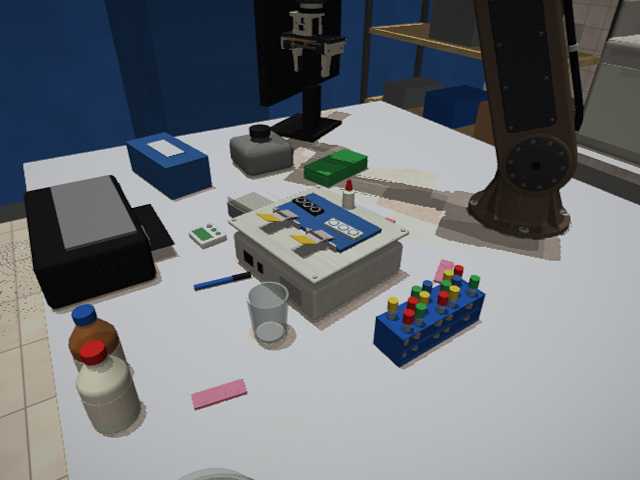

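View pics/side0.png

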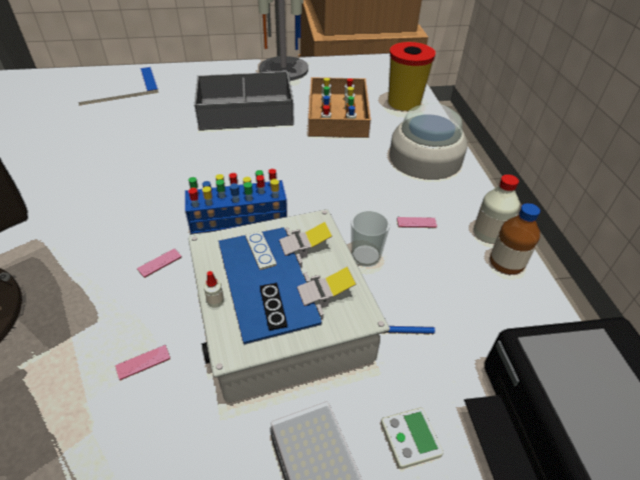

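The side view shows the white slide at px (260,250), on the blue rubber in front of the left clip. These could be mistaken for it:
- The black slide, at (272,305).
- Pink slides on the table, at (160,262), (143,361) and (416,222).
- The white label, at side (150,85) and scene (167,148).

I choose the white one with blue rings and will check it in a crop.

```bash
cat > h.py <<'E'
from station import *
import cv2,numpy as np
def ray(n,px,z):
    c=camera_params(n);K=np.array(c['camera_matrix']);E=np.array(c['extrinsics'])
    px=np.atleast_2d(np.array(px,float))
    d=np.c_[(px[:,0]-K[0,2])/K[0,0],-(px[:,1]-K[1,2])/K[1,1],-np.ones(len(px))]
    R=E[:3,:3];o=-R.T@E[:3,3];d=d@R
    return o+d*((z-o[2])/d[:,2])[:,None]
def proj(n,P):
    c=camera_params(n);K=np.array(c['camera_matrix']);E=np.array(c['extrinsics'])
    p=np.atleast_2d(P)@E[:3,:3].T+E[:3,3]
    return np.c_[K[0,2]+K[0,0]*p[:,0]/-p[:,2],K[1,2]-K[1,1]*p[:,1]/-p[:,2]]
def big(m,k=1):
    cs,_=cv2.findContours(m.astype(np.uint8),cv2.RETR_EXTERNAL,cv2.CHAIN_APPROX_NONE)
    return sorted(cs,key=cv2.contourArea,reverse=True)[:k]
E
python3 - <<'E'
from h import *
im=cv2.imread('pics/side0.png');sc=cv2.imread('pics/scene0.png')
a=cv2.resize(im[200:390,180:390],None,fx=3.8,fy=3.15,interpolation=cv2.INTER_CUBIC);cv2.imwrite('pics/sidec.png',a)
a=cv2.resize(sc[170:290,220:420],None,fx=4,fy=4,interpolation=cv2.INTER_CUBIC);cv2.imwrite('pics/scenec.png',a)
hsv=cv2.cvtColor(im,cv2.COLOR_BGR2HSV)
roi=np.zeros(im.shape[:2],bool);roi[215:345,200:370]=1
blue=roi&(hsv[...,0]>95)&(hsv[...,0]<125)&(hsv[...,1]>130)&(hsv[...,2]>60)
b=big(blue)[0]
# rubber
w=ray('side',b[:,0],0.108)[:,:2].astype(np.float32)
r=cv2.minAreaRect(w);print('rubber',r,cv2.boxPoints(r))
yel=roi&(hsv[...,0]>18)&(hsv[...,0]<35)&(hsv[...,1]>120)&(hsv[...,2]>100)
for c in big(yel,2):
    print('tab px',c[:,0].mean(0),cv2.contourArea(c),ray('side',c[:,0].mean(0),.1235))
hull=cv2.convexHull(b);m=np.zeros(im.shape[:2],np.uint8);cv2.fillConvexPoly(m,hull,1)
wh=(m>0)&(hsv[...,1]<80)&(hsv[...,2]>120)
for c in big(wh,3): print('wh',c[:,0].mean(0),cv2.contourArea(c),cv2.minAreaRect(ray('side',c[:,0],.114)[:,:2].astype(np.float32)))
bk=(m>0)&(hsv[...,2]<60)
for c in big(bk,2): print('bk',c[:,0].mean(0),cv2.contourArea(c),cv2.minAreaRect(ray('side',c[:,0],.114)[:,:2].astype(np.float32)))
E
```

```text
rubber ((0.5228471159934998, -0.06306144595146179), (0.10649476945400238, 0.19632506370544434), 10.412215232849121) [[ 0.45273578  0.0238613 ]
 [ 0.48821735 -0.16923086]
 [ 0.59295845 -0.1499842 ]
 [ 0.5574769   0.04310797]]
tab px [340.05333333 281.26666667] 450.5 [[ 0.62615216 -0.09332307  0.1235    ]]
tab px [318.09375  234.109375] 329.0 [[0.60828164 0.00530759 0.1235    ]]
wh [260.24742268 249.41237113] 594.5 ((0.5172827243804932, -0.007550422102212906), (0.027853790670633316, 0.07618942111730576), 14.595606803894043)
wh [305.         293.56363636] 192.5 ((0.5750293731689453, -0.10094447433948517), (0.015597113408148289, 0.03731241822242737), 10.38029956817627)
wh [286.06666667 245.13333333] 142.5 ((0.5570037364959717, -0.0031245145946741104), (0.015537720173597336, 0.037708770483732224), 11.440194129943848)
bk [272.98837209 320.3255814 ] 87.0 ((0.5314344167709351, -0.1365608423948288), (0.024226436391472816, 0.038068391382694244), 6.024204254150391)
bk [275.82608696 317.73913043] 47.5 ((0.5323713421821594, -0.1381959766149521), (0.011580625548958778, 0.010694515891373158), 85.64091491699219)
```

View pics/sidec.png

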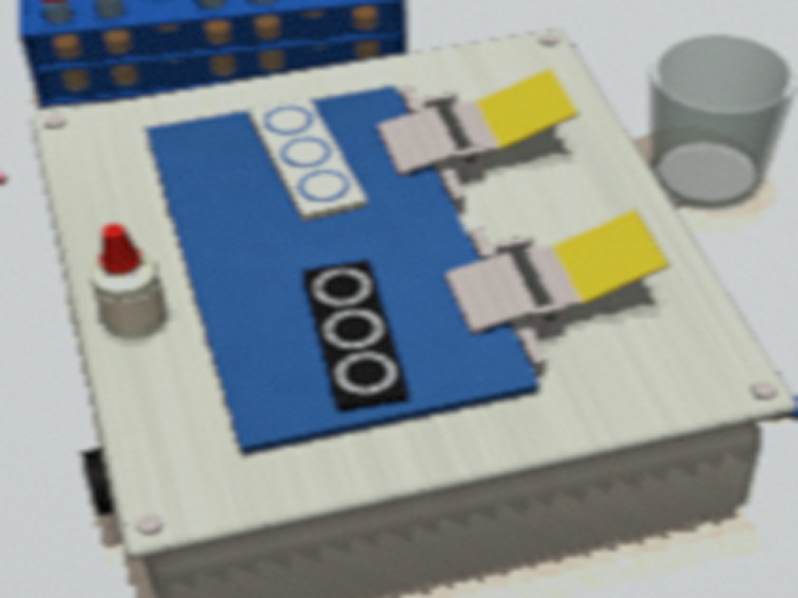

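View pics/scenec.png

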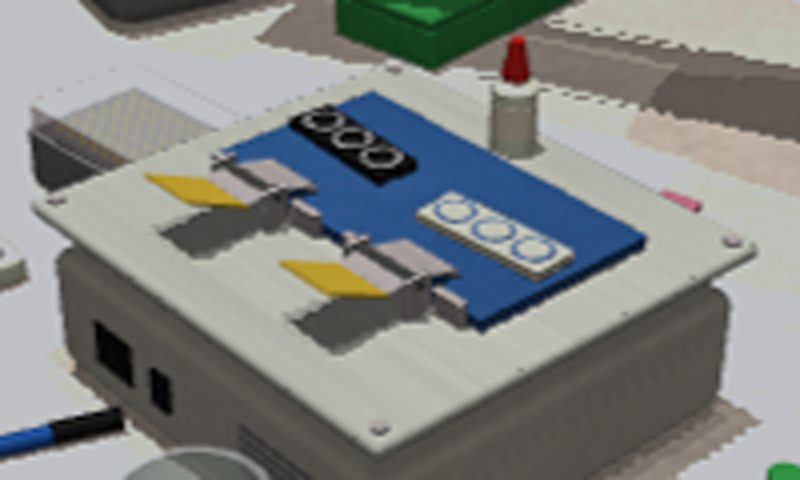

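Both crops agree: the white slide with three blue rings (side px 260,249) lies in front of the left clip (+y). The black slide (272,305) lies in front of the right clip. Next I'll work out the geometry in the rotator frame.

```bash
cat >> h.py <<'E'
def rect(n,c,z): return cv2.minAreaRect(ray(n,c[:,0],z)[:,:2].astype(np.float32))
E
python3 - <<'E'
from h import *
th={}
for n,roi in (('side',(215,345,200,370)),('scene',(180,265,240,400))):
    im=cv2.imread(f'pics/{n}0.png');hsv=cv2.cvtColor(im,cv2.COLOR_BGR2HSV);d=np.load(f'pics/{n}0d.npy')
    m=np.zeros(im.shape[:2],bool);m[roi[0]:roi[1],roi[2]:roi[3]]=1
    blue=m&(hsv[...,0]>95)&(hsv[...,0]<125)&(hsv[...,1]>130)&(hsv[...,2]>50)
    b=big(blue)[0];r=rect(n,b,.108);print(n,'rubber',np.round(r[0],4),np.round(r[1],4),r[2])
    a=np.deg2rad(10.4);X=np.array([np.cos(a),np.sin(a)]);Y=np.array([-X[1],X[0]])
    p=ray(n,b[:,0],.108)[:,:2];print(' extents x',(p@X).min(),(p@X).max(),'y',(p@Y).min(),(p@Y).max())
    yel=m&(hsv[...,0]>18)&(hsv[...,0]<35)&(hsv[...,1]>120)&(hsv[...,2]>100)
    for c in big(yel,2):
        px=cv2.moments(c);px=np.array([px['m10']/px['m00'],px['m01']/px['m00']])
        w=ray(n,px,.1238)[0];print(' tab',px.round(1),w.round(4),'rx',w[:2]@X,'ry',w[:2]@Y)
    hull=cv2.convexHull(b);mm=np.zeros(im.shape[:2],np.uint8);cv2.fillConvexPoly(mm,hull,1)
    wh=(mm>0)&(hsv[...,1]<90)&(hsv[...,2]>110)
    for c in big(wh,4):
        if cv2.contourArea(c)<150: continue
        q=rect(n,c,.113);w=np.array(q[0]);print(' wh',c[:,0].mean(0).round(1),w.round(4),np.round(q[1],4),q[2],'rx',w@X,'ry',w@Y)
    # depth-lift of tab & slide
    c=camera_params(n);K=np.array(c['camera_matrix']);E=np.array(c['extrinsics'])
    for c in big(yel,2):
        k=np.zeros(im.shape[:2],np.uint8);cv2.drawContours(k,[c],-1,1,-1);v,u=np.nonzero(cv2.erode(k,np.ones((3,3))));z=d[v,u]
        P=np.c_[(u-K[0,2])/K[0,0]*z,-(v-K[1,2])/K[1,1]*z,-z];P=(P-E[:3,3])@E[:3,:3]
        print(' tabdepth',np.median(P,0).round(4),P[:,2].min().round(4),P[:,2].max().round(4),'rx',np.median(P[:,:2]@X),'ry',np.median(P[:,:2]@Y))
E
```

```text
side rubber [ 0.5228 -0.0631] [0.1065 0.1963] 10.412215232849121
 extents x 0.44963005645713106 0.5561401485148845 y -0.25456972729782457 -0.05823646831096849
 tab [340.3 281. ] [ 0.6265 -0.0932  0.1238] rx 0.5993466226290942 ry -0.20476079637619682
 tab [318.2 234.1] [0.6084 0.005  0.1238] rx 0.5992914519037584 ry -0.10491664426378464
 wh [260.5 249.9] [ 0.5175 -0.0078] [0.0282 0.0788] 14.590519905090332 rx 0.5076071177325984 ry -0.10104935197718458
 wh [304.9 293.4] [ 0.5752 -0.1003] [0.0156 0.0378] 10.380478858947754 rx 0.5475972689887417 ry -0.20251405425566327
 tabdepth [ 0.6263 -0.0937  0.1241] 0.1162 0.6242 rx 0.5993038232801366 ry -0.20528105024455537
 tabdepth [0.6084 0.0048 0.124 ] 0.1164 0.1323 rx 0.599258111045105 ry -0.10520758012943657
scene rubber [ 0.5249 -0.053 ] [0.1113 0.1982] 10.402267456054688
 extents x 0.45107810016007804 0.5623756316009983 y -0.24601941922589976 -0.04780566168811066
 tab [302.3 239.2] [0.6091 0.0088 0.1238] rx 0.6007032321215369 ry -0.10135350408953879
 tab [268.1 217.1] [ 0.6268 -0.0895  0.1238] rx 0.6003459416501112 ry -0.20117210772585337
 wh [343.5 227.6] [ 0.5157 -0.0025] [0.0279 0.0799] 14.73486614227295 rx 0.5067729736160376 ry -0.09552823761757956
 tabdepth [0.6099 0.0108 0.125 ] 0.1194 0.1306 rx 0.6020200564794537 ry -0.09967024576790964
 tabdepth [ 0.6273 -0.0903  0.1244] 0.12 0.5473 rx 0.6014027938065429 ry -0.20211453685340408
```

The rubber measures 106–111 × 196–198 mm, against 108 × 196 given. The left tab's height is 0.124 by depth, as it should be. The rotator is yawed by 10.4°, and the white slide is about 37 mm short of the seat and about 4° askew. I'll move over it for a wrist view.

{"method": "play_rows", "body": {
  "targets": [
    [0, 0, 0.119, 0.028, 0.053, 0, 1],
    [0, 0, 0.119, 0.028, 0.053, 0, 1],
    [0, 0, 0.119, 0.028, 0.053, 0, 1],
    [0, 0, 0.119, 0.028, 0.053, 0, 1],
    [0, 0, 0.119, 0.028, 0.053, 0, 1],
    [0, 0, 0.119, 0.028, 0.053, 0, 1],
    [0, 0, 0.119, 0.028, 0.053, 0, 1],
    [0, 0, 0.119, 0.028, 0.053, 0, 1],
    [0, 0, 0.119, 0.028, 0.053, 0, 1],
    [0, 0, 0.119, 0.028, 0.053, 0, 1],
    [0, 0, 0.119, 0.028, 0.053, 0, 1],
    [0, 0, 0.119, 0.028, 0.053, 0, 1]
  ]
}}

```text
t: 1.6
eef_pos: [0.5529, 0.0155, 0.2327]
ee_rot: [3.136, -0.001, -1.35]
force: [1.2, -1.5, 0.7]
width: 0.0874
```

{"method": "play_rows", "body": {
  "targets": [
    [0.004, 0, -0.039, 0.001, -0.014, 0.005, 1],
    [0, 0, 0, 0, 0, 0, 1],
    [0, 0, 0, 0, 0, 0, 1]
  ]
}}

```text
t: 1.98
eef_pos: [0.5545, 0.0046, 0.236]
ee_rot: [3.134, 0.003, -1.385]
force: [-0.2, -0.4, -0.4]
width: 0.0877
```

```bash
cat >> h.py <<'E'
from scipy.spatial.transform import Rotation as Rn
def wpose():
    s=get_state();T=np.eye(4);T[:3,:3]=Rn.from_euler('xyz',s['ee_rot']).as_matrix();T[:3,3]=s['eef_pos'];return T,s
def wray(T,px,z):
    c=camera_params('wrist');K=np.array(c['camera_matrix']);C=T@np.array(c['hand_eye'])
    px=np.atleast_2d(np.array(px,float))
    d=np.c_[(px[:,0]-K[0,2])/K[0,0],-(px[:,1]-K[1,2])/K[1,1],-np.ones(len(px))]@C[:3,:3].T
    o=C[:3,3];return o+d*((z-o[2])/d[:,2])[:,None]
a0=np.deg2rad(10.4);X=np.array([np.cos(a0),np.sin(a0)]);Y=np.array([-X[1],X[0]])
E
python3 - <<'E'
from h import *
T,s=wpose();im,d=grab_frame('wrist');cv2.imwrite('pics/w1.png',im);np.savez('pics/w1.npz',T=T,d=d);print(s['t'],s['eef_pos'],s['ee_rot'],s['force'],s['width'])
E
```

```text
1.975 [0.55453372 0.00455484 0.23603673] [ 3.13376731  0.00332461 -1.38476454] [-0.23292517 -0.40856536 -0.39892198] 0.08769477640418767
```

View pics/w1.png

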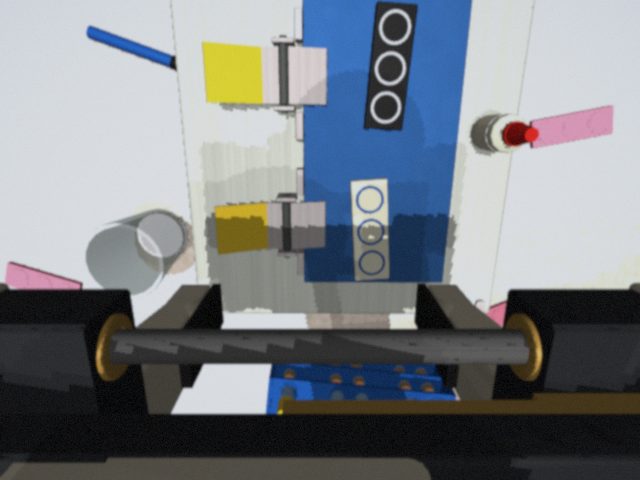

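The wrist view is clear: the white slide is at (370,230), the left yellow tab at (242,228) and its pin at (286,225). The black slide is at (390,67) and the dropper at (510,133). I'll measure from here.

```bash
cat >> h.py <<'E'
def wmeas(im,T,y0=150,y1=290):
    hsv=cv2.cvtColor(im,cv2.COLOR_BGR2HSV);m=np.zeros(im.shape[:2],bool);m[y0:y1,190:480]=1
    yel=m&(hsv[...,0]>18)&(hsv[...,0]<35)&(hsv[...,1]>120)
    for c in big(yel,1):
        k=cv2.minAreaRect(c);print('tab px',k,cv2.contourArea(c))
        px=cv2.moments(c);w=wray(T,[px['m10']/px['m00'],px['m01']/px['m00']],.1238)[0];print('tab',w.round(4),'rx',w[:2]@X,'ry',w[:2]@Y)
    m[:,:340]=0;m[:,425:]=0
    wh=m&~((hsv[...,0]>95)&(hsv[...,0]<125)&(hsv[...,1]>120))
    wh=cv2.morphologyEx(wh.astype(np.uint8),cv2.MORPH_OPEN,np.ones((5,5)))
    c=big(wh)[0];p=wray(T,c[:,0],.114)[:,:2].astype(np.float32);q=cv2.minAreaRect(p);w=np.array(q[0])
    print('slide',cv2.boundingRect(c),w.round(4),np.round(q[1],4),q[2],'rx',w@X,'ry',w@Y,'ext rx',(p@X).min(),(p@X).max(),'ry',(p@Y).min(),(p@Y).max())
E
python3 - <<'E'
from h import *
im=cv2.imread('pics/w1.png');f=np.load('pics/w1.npz');T=f['T'];wmeas(im,T)
for nm,px,z in (('pinL',(286,225),.118),('pinR',(282,70),.118),('lipL',(326,225),.11),('lipR',(327,75),.11)):
    w=wray(T,px,z)[0];print(nm,w.round(4),w[:2]@X,w[:2]@Y)
hsv=cv2.cvtColor(im,cv2.COLOR_BGR2HSV);bl=((hsv[...,0]>95)&(hsv[...,0]<125)&(hsv[...,1]>120)).astype(np.uint8)
for v in (20,130,145,160,270,275):
    u=np.nonzero(bl[v,290:480])[0]+290;p=wray(T,[(u.min(),v),(u.max(),v)],.108)[:,:2];print(v,u.min(),u.max(),p@X,p@Y)
E
```

```text
tab px ((241.91395568847656, 227.5532989501953), (47.2596549987793, 51.69590759277344), 84.80557250976562) 2256.0
tab [0.6084 0.0047 0.1238] rx 0.5992760490704504 ry -0.10523582700444861
slide (340, 178, 85, 112) [ 0.5051 -0.0051] [0.0649 0.0852] 10.467451095581055 rx 0.4958526960757722 ry -0.0961975065693367 ext rx 0.4633595686402367 0.5282533854025945 ry -0.1387763536922769 -0.05357878091386552
pinL [ 0.578  -0.0011  0.118 ] 0.568282640763063 -0.10539679398315732
pinR [ 0.597  -0.1019  0.118 ] 0.5688059123156193 -0.20800988547476856
lipL [ 0.5491 -0.0043  0.11  ] 0.5392983429841359 -0.10336017940387503
lipR [ 0.5681 -0.1053  0.11  ] 0.5397214675050442 -0.2061026031019464
20 303 468 [0.55545364 0.44916731] [-0.23889698 -0.23961635]
130 304 456 [0.55523064 0.44943786] [-0.17094033 -0.17144261]
145 305 455 [0.55459155 0.44902893] [-0.16081916 -0.16128857]
160 305 453 [0.55464752 0.44932469] [-0.1504675  -0.15090343]
270 305 442 [0.5550998  0.44886235] [-0.06682105 -0.06699657]
275 305 441 [0.55512229 0.44922989] [-0.0626611  -0.06282294]
```

```bash
python3 - <<'E'
from h import *
im=cv2.imread('pics/w1.png');f=np.load('pics/w1.npz');T=f['T'];wmeas(im,T,150,279)
# fingertip look: inner faces in tool frame at tip (z=+0.011)
for px in ((222,285),(417,285)): 
    p=wray(T,px,T[2,3]-.011)[0];print(np.linalg.inv(T)@np.r_[p,1])
tip=lambda y:None
c=camera_params('wrist');K=np.array(c['camera_matrix']);H=np.linalg.inv(np.array(c['hand_eye']))
for y in (-.065,-.044,.044,.065):
  for x in (-.0095,.0095):
    p=H@np.array([x,y,.011,1]);print(x,y,K[0,2]+K[0,0]*p[0]/-p[2],K[1,2]-K[1,1]*p[1]/-p[2])
E
```

```text
tab px ((241.91395568847656, 227.5532989501953), (47.2596549987793, 51.69590759277344), 84.80557250976562) 2256.0
tab [0.6084 0.0047 0.1238] rx 0.5992760490704504 ry -0.10523582700444861
slide (350, 178, 40, 101) [ 0.5167 -0.0071] [0.0276 0.0771] 14.472625732421875 rx 0.5069520115733424 ry -0.10024313818881825 ext rx 0.4909059174159774 0.522810734905406 ry -0.1387763536922769 -0.06271746766893227
[ 0.01035163 -0.04300231  0.01062947  1.        ]
[0.0100668  0.04491717 0.01131843 1.        ]
-0.0095 -0.065 178.03053168507012 324.02345310971964
0.0095 -0.065 173.5943940914558 286.4027385491052
-0.0095 -0.044 223.13155912543482 324.02887263729525
0.0095 -0.044 220.12420033746815 286.4104322408859
-0.0095 0.044 412.07321245265837 324.051576654443
0.0095 0.044 415.0496984602334 286.442663123061
-0.0095 0.065 457.1488874416216 324.05699313556227
0.0095 0.065 461.5525209854556 286.4503523530902
```

```bash
python3 - <<'E'
from h import *
im,d=grab_frame('side');cv2.imwrite('pics/s2.png',cv2.resize(im[90:340,190:430],None,fx=3,fy=2.4))
E
```

```text
(no output)
```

View pics/s2.png

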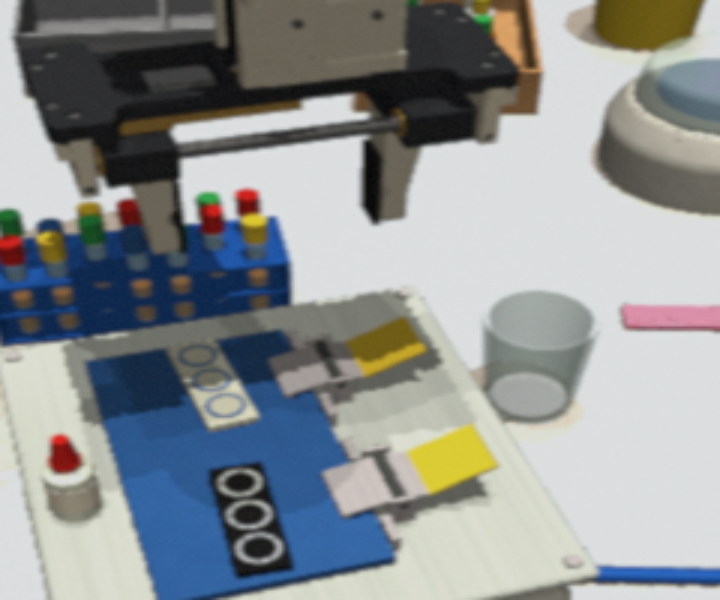

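Wrist and side agree within 1 mm. In rotator coordinates (rx, ry):
- Tab at rx 0.5993, ry -0.105.
- Pin at rx 0.569.
- Seat at about rx 0.544.
- Slide centre at rx 0.507, ry -0.100, with its rear edge at about 0.493.

I'll align and descend part-way.

{"method": "play_rows", "body": {
  "targets": [
    [-0.003, -0.008, -0.004, -0.011, -0.0095, -0.01, 1],
    [0, 0, 0, 0, 0, -0.03, 1],
    [0, 0, 0, 0, 0, -0.03, 1],
    [0, 0, 0, 0, 0, -0.015, 1],
    [0, 0, 0, 0, 0, 0, 1],
    [0, 0, 0, 0, 0, 0, 1]
  ]
}}

```text
t: 2.82
eef_pos: [0.5432, -0.0085, 0.1519]
ee_rot: [-3.137, -0.001, -1.394]
force: [0.0, 1.0, 0.3]
width: 0.0877
```

```bash
cat > look.py <<'E'
from h import *
import sys
n=sys.argv[1]
T,s=wpose();im,d=grab_frame('wrist');cv2.imwrite(f'pics/w{n}.png',im);np.savez(f'pics/w{n}.npz',T=T,d=d)
e=s['eef_pos'];print(s['t'],e.round(4),s['ee_rot'].round(4),'rx',e[:2]@X,'ry',e[:2]@Y,'F',s['force'].round(1),s['width'])
im,d=grab_frame('side');cv2.imwrite(f'pics/s{n}.png',cv2.resize(im[150:330,200:380],None,fx=3.3,fy=3.3,interpolation=cv2.INTER_CUBIC))
E
python3 look.py 3
```

```text
2.825 [ 0.5432 -0.0085  0.1519] [-3.1367e+00 -1.2000e-03 -1.3937e+00] rx 0.5326985571165138 ry -0.10638762987480299 F [0.  1.  0.3] 0.08765888375650928
```

View pics/w3.png

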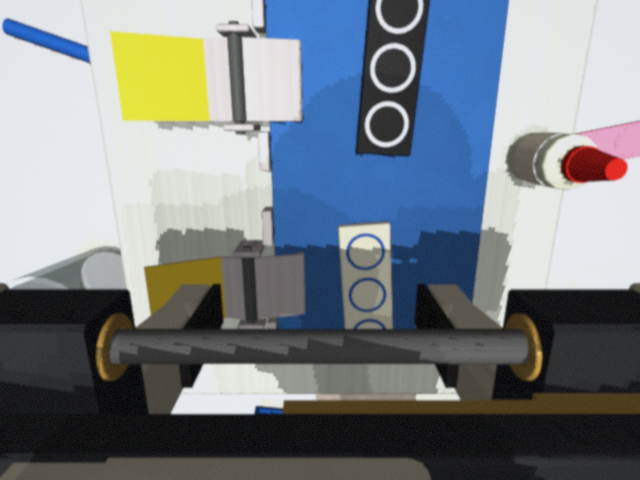

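View pics/s3.png

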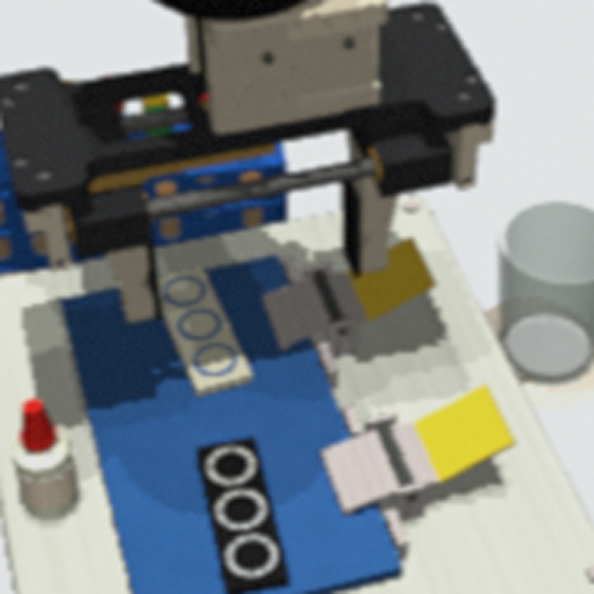

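The tab finger stands over the tab and the push finger behind the slide. I'll trim and press down in steps.

{"method": "play_rows", "body": {
  "targets": [
    [0, 0.004, 0.004, 0.001, 0.003, -0.005, 1],
    [0, 0, 0, 0, 0, -0.006, 1],
    [0, 0, 0, 0, 0, -0.005, 1],
    [0, 0, 0, 0, 0, -0.005, 1],
    [0, 0, 0, 0, 0, -0.004, 1],
    [0, 0, 0, 0, 0, 0, 1]
  ]
}}

```text
t: 3.68
eef_pos: [0.5452, -0.0047, 0.1266]
ee_rot: [-3.138, -0.0, -1.389]
force: [-1.6, -0.0, 2.7]
width: 0.0878
```

```bash
python3 look.py 4
```

```text
3.675 [ 0.5452 -0.0047  0.1266] [-3.1380e+00 -1.0000e-04 -1.3887e+00] rx 0.5353777820749548 ry -0.1030498259843693 F [-1.6 -0.   2.7] 0.08783992050619573
```

View pics/s4.png

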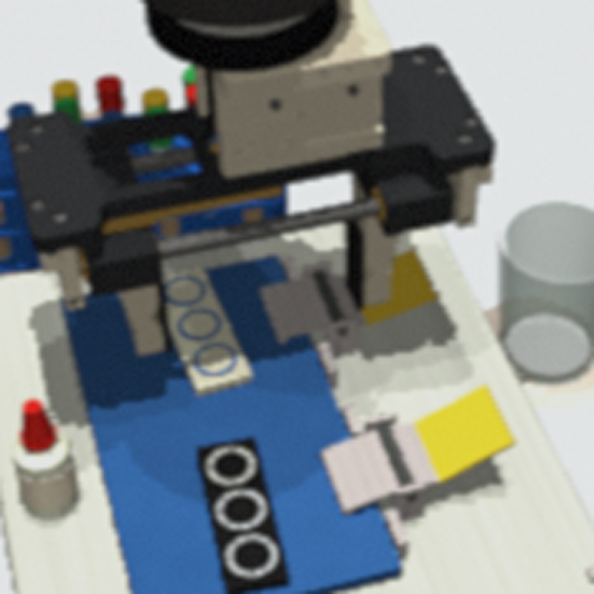

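{"method": "play_rows", "body": {
  "targets": [
    [0, 0, 0, -0.0015, 0, 0, 1],
    [0, 0, 0, 0, 0, -0.002, 1],
    [0, 0, 0, 0, 0, -0.002, 1],
    [0, 0, 0, 0, 0, -0.001, 1],
    [0, 0, 0, 0, 0, 0, 1]
  ]
}}

```text
t: 4.4
eef_pos: [0.5452, -0.0046, 0.1243]
ee_rot: [-3.133, -0.0, -1.388]
force: [-1.7, 1.0, 5.2]
width: 0.0881
```

```bash
python3 look.py 5
```

```text
4.4 [ 0.5452 -0.0046  0.1243] [-3.1332e+00 -5.0000e-04 -1.3879e+00] rx 0.5353967701582638 ry -0.10293836957656863 F [-1.7  1.   5.2] 0.08814107744527115
```

View pics/s5.png

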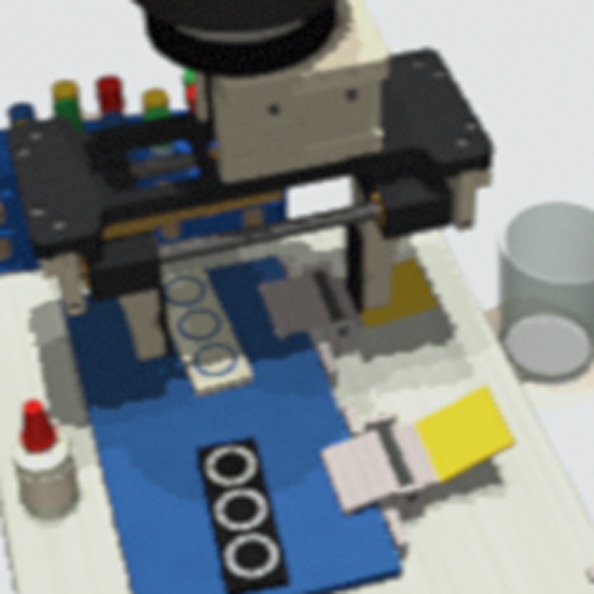

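View pics/w5.png

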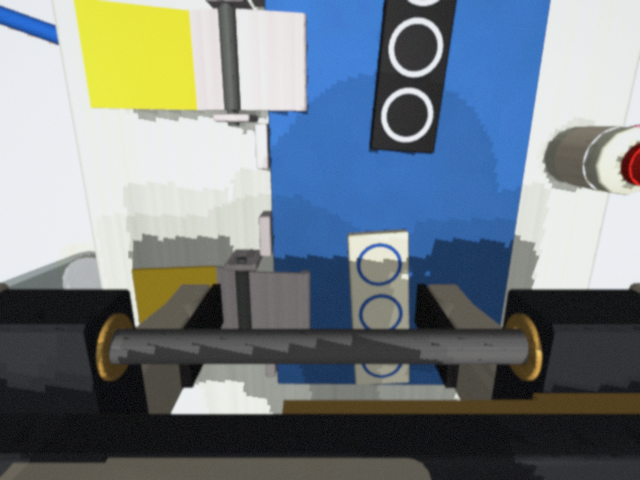

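{"method": "play_rows", "body": {
  "targets": [
    [0, -0.006, 0, -0.004, -0.0005, -0.003, 1],
    [0, 0, 0, -0.001, 0, -0.003, 1],
    [0, 0, 0, 0, 0, -0.003, 1]
  ]
}}

```text
t: 4.88
eef_pos: [0.5454, -0.0044, 0.1203]
ee_rot: [-3.116, -0.003, -1.386]
force: [-15.1, 4.6, 37.5]
width: 0.0879
```

```bash
python3 look.py 6
```

```text
4.875 [ 0.5454 -0.0044  0.1203] [-3.1156e+00 -2.9000e-03 -1.3856e+00] rx 0.5356122210105729 ry -0.10280294761140718 F [-15.1   4.6  37.5] 0.08787762999269505
```

View pics/s6.png

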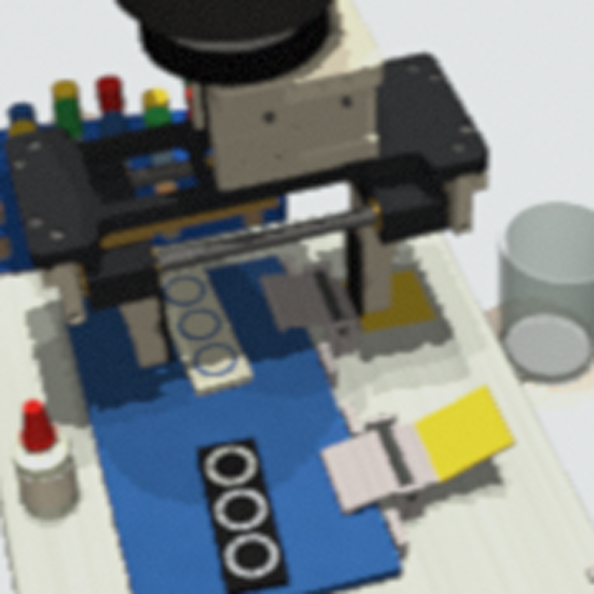

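The load of 37 N means the push fingertip has touched the rubber: the tool is tilted 0.026 rad, so that side is low. I'll level it and ease up.

{"method": "play_rows", "body": {
  "targets": [
    [-0.004, 0.022, 0, -0.001, 0, 0.002, 1],
    [-0.001, 0.004, 0, 0, 0, 0, 1]
  ]
}}

```text
t: 5.22
eef_pos: [0.546, -0.0041, 0.1243]
ee_rot: [-3.138, -0.003, -1.385]
force: [-1.3, -0.4, 3.3]
width: 0.0874
```

```bash
python3 look.py 7
```

```text
5.225 [ 0.546  -0.0041  0.1243] [-3.1377e+00 -3.0000e-03 -1.3850e+00] rx 0.5362866053637801 ry -0.10257681155673055 F [-1.3 -0.4  3.3] 0.08739455630834225
```

View pics/s7.png

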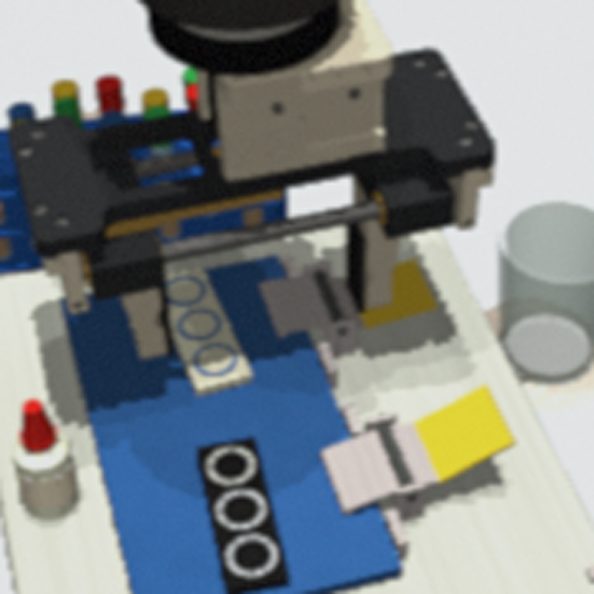

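View pics/w7.png

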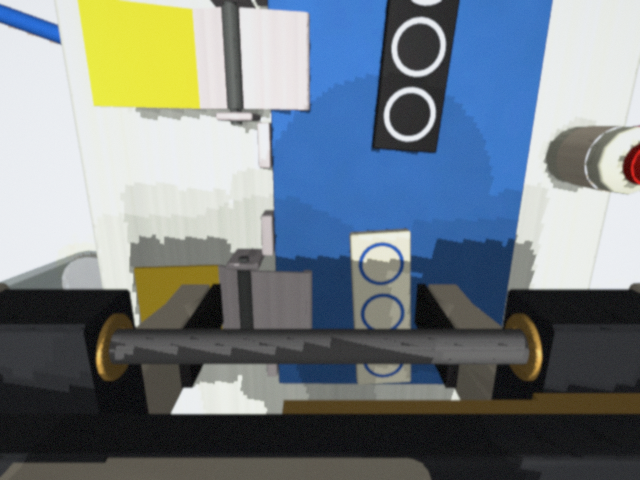

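```bash
cat > jaw.py <<'E'
from h import *
import sys
def lift(n,pxs):
    f=np.load(f'pics/w{n}.npz');T=f['T'];d=f['d'];c=camera_params('wrist');K=np.array(c['camera_matrix']);C=T@np.array(c['hand_eye'])
    for u,v in pxs:
        z=np.median(d[v-1:v+2,u-1:u+2]);p=C@np.array([(u-K[0,2])/K[0,0]*z,-(v-K[1,2])/K[1,1]*z,-z,1])
        print((u,v),'rx %.4f ry %.4f z %.4f'%(p[:2]@X,p[:2]@Y,p[2]))
if __name__=='__main__':
    n=sys.argv[1];lift(n,[tuple(map(int,a.split(','))) for a in sys.argv[2:]])
E
python3 jaw.py 7 300,300 280,300 255,300 140,285 160,280 190,275 300,60 260,60 100,60 380,245 460,250
echo; python3 jaw.py 6 300,300 280,300 255,300 140,285 160,280 190,275
```

```text
(300, 300) rx 0.5439 ry -0.1096 z 0.1221
(280, 300) rx 0.5526 ry -0.1091 z 0.1213
(255, 300) rx 0.5637 ry -0.1086 z 0.1203
(140, 285) rx 0.6148 ry -0.1139 z 0.1169
(160, 280) rx 0.6058 ry -0.1162 z 0.1166
(190, 275) rx 0.5929 ry -0.1180 z 0.1150
(300, 60) rx 0.5434 ry -0.2056 z 0.1139
(260, 60) rx 0.5581 ry -0.2049 z 0.1179
(100, 60) rx 0.6111 ry -0.2029 z 0.1301
(380, 245) rx 0.5096 ry -0.1326 z 0.1155
(460, 250) rx 0.4725 ry -0.1284 z 0.1092

(300, 300) rx 0.5427 ry -0.1135 z 0.1259
(280, 300) rx 0.5512 ry -0.1124 z 0.1240
(255, 300) rx 0.5622 ry -0.1107 z 0.1209
(140, 285) rx 0.6217 ry -0.1080 z 0.1007
(160, 280) rx 0.6073 ry -0.1146 z 0.1098
(190, 275) rx 0.5931 ry -0.1175 z 0.1105
```

Depth gives the joint directly: the tab slope is 0.09, so the clip is at about 0.33 rad and held open. The slide is untouched and still short. I'll sink about 1.5 mm, then close the fingers while moving forward, so the tab finger stays put and the other one pushes.

{"method": "play_rows", "body": {
  "targets": [
    [0, 0.002, 0, -0.001, 0, -0.003, 1],
    [0, 0, 0, 0, 0, -0.002, 1],
    [0, 0, 0, 0.003, 0.0005, -0.001, 0.95],
    [0, 0, 0, 0.003, 0.0005, -0.001, 0.9]
  ],
  "grip_force": 15
}}

```text
t: 5.82
eef_pos: [0.5496, -0.0036, 0.1211]
ee_rot: [-3.139, -0.004, -1.383]
force: [-11.7, 2.1, 20.2]
width: 0.0804
```

```bash
python3 look.py 8;python3 jaw.py 8 300,300 280,300 140,285 160,280 190,275
```

```text
5.825 [ 0.5496 -0.0036  0.1211] [-3.139  -0.0037 -1.3829] rx 0.5398937933549511 ry -0.10274890606519615 F [-11.7   2.1  20.2] 0.08036381447259713
(300, 300) rx 0.5472 ry -0.1127 z 0.1250
(280, 300) rx 0.5557 ry -0.1115 z 0.1226
(140, 285) rx 0.6248 ry -0.1083 z 0.1008
(160, 280) rx 0.6112 ry -0.1145 z 0.1092
(190, 275) rx 0.5971 ry -0.1175 z 0.1103
```

View pics/w8.png

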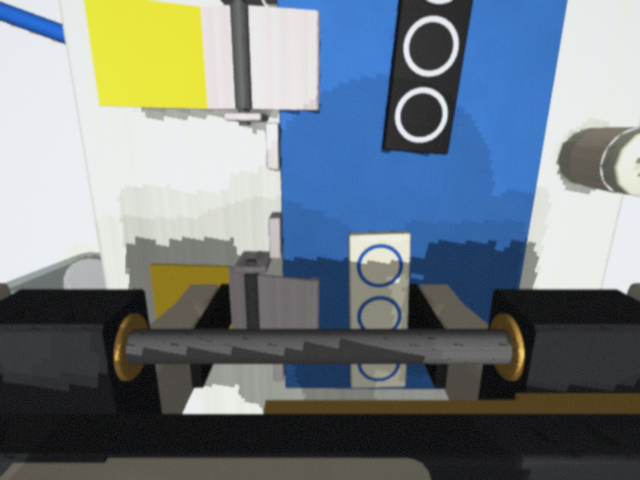

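Clip at its stop (about 0.48), with 20 N on the tab and the slide starting to move. I'll ease up a bit and keep going.

{"method": "play_rows", "body": {
  "targets": [
    [0, 0, -0.003, 0.003, 0.0005, 0.001, 0.87],
    [0, 0, -0.002, 0.004, 0.0007, 0.0, 0.83],
    [0, 0, 0, 0.004, 0.0007, -0.0005, 0.79]
  ]
}}

```text
t: 6.3
eef_pos: [0.5558, -0.0025, 0.1214]
ee_rot: [3.137, -0.003, -1.388]
force: [-11.5, 0.7, 15.0]
width: 0.0698
```

```bash
python3 look.py 9;python3 jaw.py 9 300,300 280,300 140,285 160,280 190,275 205,273
```

```text
6.3 [ 0.5558 -0.0025  0.1214] [ 3.1366 -0.0035 -1.3883] rx 0.5462187653353099 ry -0.10276057022999159 F [-11.5   0.7  15. ] 0.06975193363988552
(300, 300) rx 0.5536 ry -0.1120 z 0.1238
(280, 300) rx 0.5622 ry -0.1110 z 0.1217
(140, 285) rx 0.6308 ry -0.1090 z 0.1009
(160, 280) rx 0.6210 ry -0.1115 z 0.1008
(190, 275) rx 0.6034 ry -0.1176 z 0.1097
(205, 273) rx 0.5964 ry -0.1189 z 0.1105
```

View pics/w9.png

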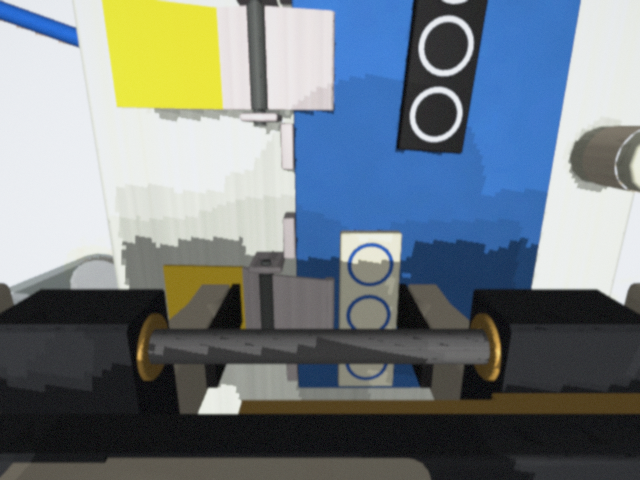

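View pics/s9.png

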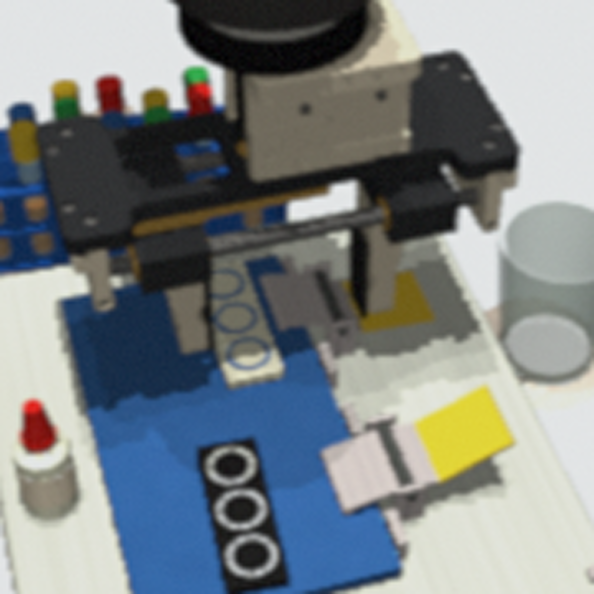

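The slide is square and moving, and the clip is at about 0.46 rad. I'll continue.

{"method": "play_rows", "body": {
  "targets": [
    [0, 0, 0, 0.005, 0.001, 0.0005, 0.76],
    [0, 0, 0, 0.005, 0.001, 0, 0.73],
    [0, 0, 0, 0.005, 0.001, 0, 0.7]
  ]
}}

```text
t: 6.78
eef_pos: [0.5628, -0.0015, 0.1214]
ee_rot: [3.122, -0.004, -1.389]
force: [-20.1, 2.2, 24.8]
width: 0.0621
```

```bash
python3 look.py 10;python3 jaw.py 10 310,300 290,300 190,275 205,273 215,272
```

```text
6.775 [ 0.5628 -0.0015  0.1214] [ 3.1219 -0.0042 -1.389 ] rx 0.5533225553254286 ry -0.10312039351061827 F [-20.1   2.2  24.8] 0.062119767407624246
(310, 300) rx 0.5565 ry -0.1120 z 0.1231
(290, 300) rx 0.5651 ry -0.1109 z 0.1206
(190, 275) rx 0.6102 ry -0.1181 z 0.1091
(205, 273) rx 0.6033 ry -0.1193 z 0.1099
(215, 272) rx 0.5989 ry -0.1196 z 0.1096
```

View pics/w10.png

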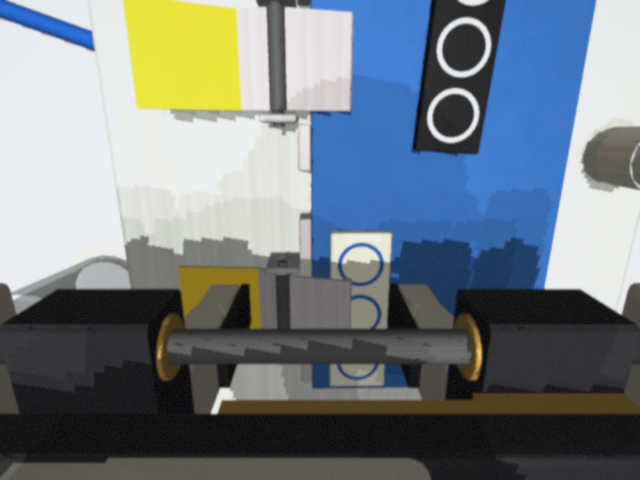

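About 8.5 mm to go. The tool is tilting 0.02 rad from tab friction, so I'll level it, ease up and go on.

{"method": "play_rows", "body": {
  "targets": [
    [0.002, -0.014, 0, 0.003, 0.0005, 0.0015, 0.69],
    [0, 0, 0, 0.004, 0.001, 0, 0.67],
    [0, 0, 0, 0.004, 0.001, 0, 0.65]
  ]
}}

```text
t: 7.25
eef_pos: [0.5689, -0.0004, 0.1217]
ee_rot: [3.128, -0.005, -1.39]
force: [-8.0, -1.1, 10.3]
width: 0.0572
```

```bash
python3 look.py 11;python3 jaw.py 11 310,300 290,300 190,275 205,273 215,272
```

```text
7.25 [ 5.689e-01 -4.000e-04  1.217e-01] [ 3.1277 -0.0052 -1.3899] rx 0.5594667106352608 ry -0.1030553778375538 F [-8.  -1.1 10.3] 0.05718389885425546
(310, 300) rx 0.5627 ry -0.1111 z 0.1215
(290, 300) rx 0.5715 ry -0.1090 z 0.1171
(190, 275) rx 0.6193 ry -0.1148 z 0.1014
(205, 273) rx 0.6097 ry -0.1190 z 0.1097
(215, 272) rx 0.6050 ry -0.1197 z 0.1103
```

View pics/w11.png

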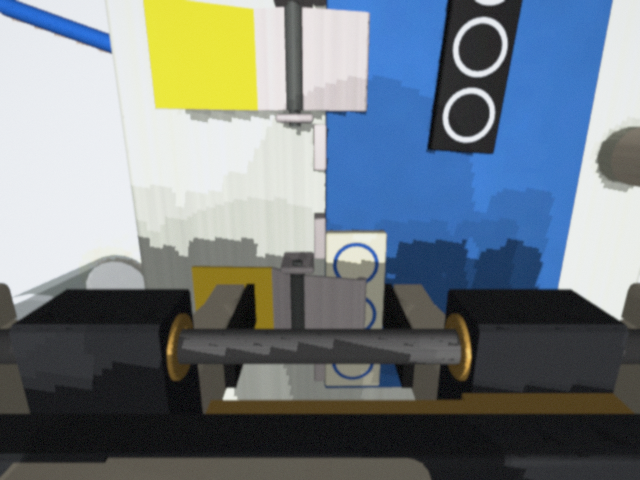

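The slide's front edge now meets the stop (px 326). I'll push a little further to seat it firmly.

{"method": "play_rows", "body": {
  "targets": [
    [0, -0.006, 0, 0.004, 0.0007, 0.0005, 0.62],
    [0, 0, 0, 0.003, 0.0005, 0, 0.6]
  ]
}}

```text
t: 7.6
eef_pos: [0.5684, -0.0007, 0.1213]
ee_rot: [3.119, -0.006, -1.391]
force: [-11.2, 3.2, 19.0]
width: 0.0557
```

```bash
python3 look.py 12;python3 jaw.py 12 320,300 300,300 205,273 215,272 235,270; python3 - <<'E'
from h import *
im=cv2.imread('pics/w12.png');a=cv2.resize(im[200:400,240:440],None,fx=3,fy=3,interpolation=cv2.INTER_CUBIC);cv2.imwrite('pics/w12c.png',a)
E
```

```text
7.6 [ 0.5684 -0.0007  0.1213] [ 3.1194 -0.0064 -1.3914] rx 0.5589726256291548 ry -0.10326621939049821 F [-11.2   3.2  19. ] 0.05566234932924739
(320, 300) rx 0.5579 ry -0.1120 z 0.1226
(300, 300) rx 0.5664 ry -0.1116 z 0.1215
(205, 273) rx 0.6089 ry -0.1195 z 0.1093
(215, 272) rx 0.6045 ry -0.1199 z 0.1093
(235, 270) rx 0.5954 ry -0.1211 z 0.1101
```

View pics/w12c.png

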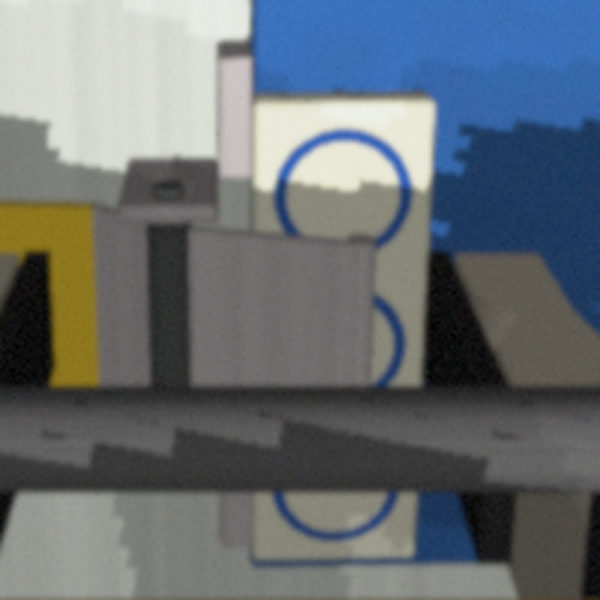

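View pics/s12.png

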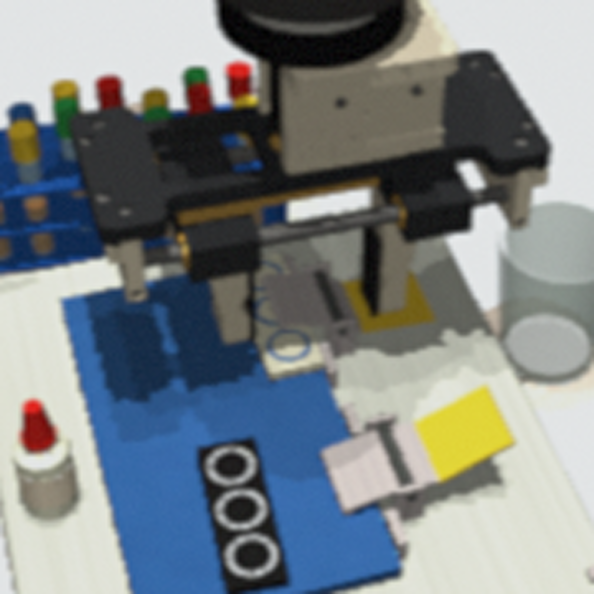

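The slide lies flush on both stop pieces, square, with the clip still open at about 0.48. I'll back the push finger off horizontally first, then lift to let the clip down.

{"method": "play_rows", "body": {
  "targets": [
    [0, 0, 0, -0.001, 0, 0, 0.66],
    [0, 0, 0, -0.001, 0, 0, 0.7],
    [0, -0.005, 0, -0.001, 0, 0, 0.72]
  ]
}}

```text
t: 8.07
eef_pos: [0.5651, -0.0011, 0.1217]
ee_rot: [3.125, -0.008, -1.391]
force: [1.0, -0.1, 4.8]
width: 0.063
```

```bash
python3 look.py 13;python3 jaw.py 13 320,300 300,300 205,273 215,272 235,270; python3 - <<'E'
from h import *
im=cv2.imread('pics/w13.png');a=cv2.resize(im[200:400,190:440],None,fx=3,fy=3,interpolation=cv2.INTER_CUBIC);cv2.imwrite('pics/w13c.png',a)
E
```

```text
8.075 [ 0.5651 -0.0011  0.1217] [ 3.1249 -0.008  -1.391 ] rx 0.5555808946279007 ry -0.10306430370228552 F [ 1.  -0.1  4.8] 0.06304542412049388
(320, 300) rx 0.5546 ry -0.1119 z 0.1233
(300, 300) rx 0.5630 ry -0.1110 z 0.1212
(205, 273) rx 0.6057 ry -0.1192 z 0.1097
(215, 272) rx 0.6011 ry -0.1198 z 0.1102
(235, 270) rx 0.5920 ry -0.1209 z 0.1109
```

View pics/w13c.png

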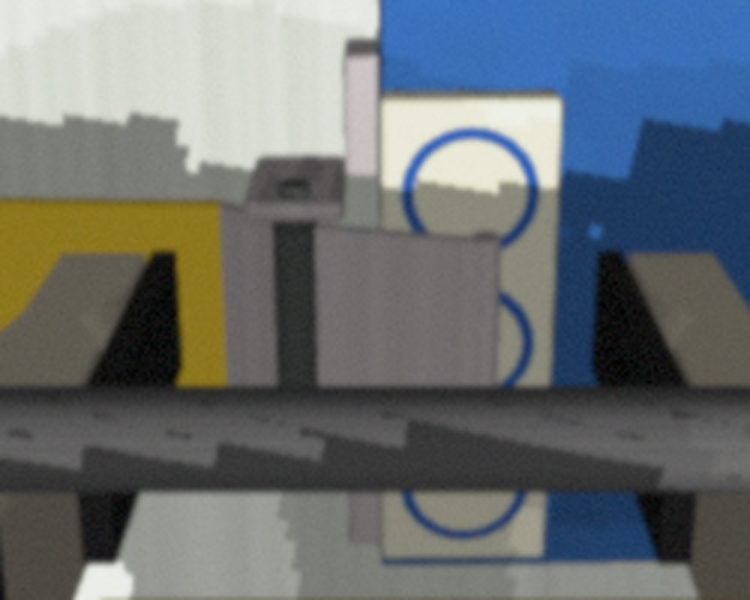

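The push finger is clear of the slide, which stays against the stop. I'll lift to let the clip down.

{"method": "play_rows", "body": {
  "targets": [
    [0, -0.008, 0, 0, 0, 0.002, 0.72],
    [0, 0, 0, 0, 0, 0.003, 0.72],
    [0, 0, 0, 0, 0, 0.003, 0.72],
    [0, 0, 0, 0, 0, 0.004, 0.72],
    [0, 0, 0, 0, 0, 0.005, 0.72],
    [0, 0, 0, 0, 0, 0.01, 0.72],
    [0, 0, 0, 0, 0, 0.03, 0.72],
    [0, 0, 0, 0, 0, 0.03, 0.72],
    [0, 0, 0, 0, 0, 0.03, 0.72],
    [0, 0, 0, 0, 0, 0, 0.72],
    [0, 0, 0, 0, 0, 0, 0.72]
  ]
}}

```text
t: 9.55
eef_pos: [0.5621, -0.0016, 0.2428]
ee_rot: [3.129, -0.009, -1.392]
force: [-0.3, 0.1, -0.1]
width: 0.0629
```

```bash
python3 look.py 14
```

```text
9.55 [ 0.5621 -0.0016  0.2428] [ 3.1287 -0.009  -1.3919] rx 0.5525680869027727 ry -0.10306269308063253 F [-0.3  0.1 -0.1] 0.06292265279024284
```

View pics/w14.png

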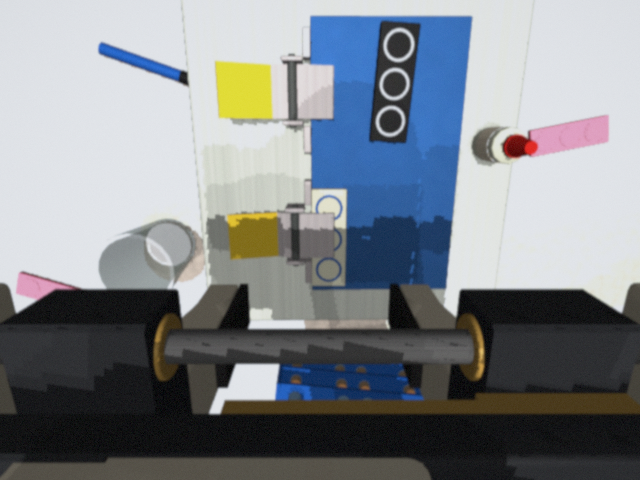

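View pics/s14.png

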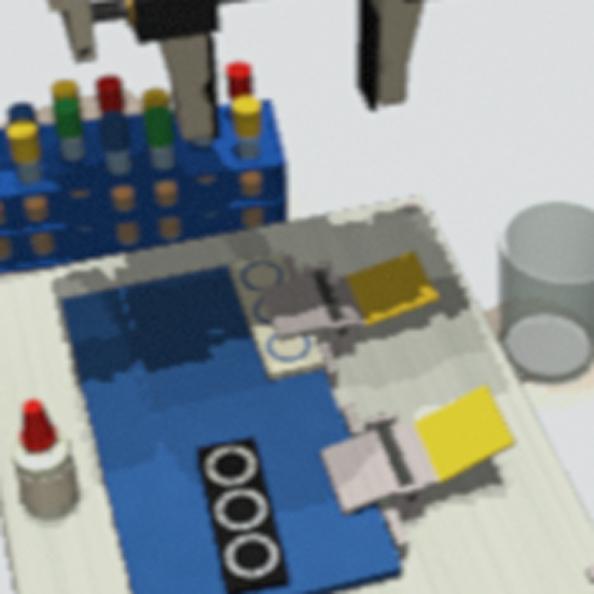

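```bash
python3 jaw.py 14 325,225 312,225 270,235 235,235 325,80 222,80 265,80; python3 - <<'E'
from h import *
im=cv2.imread('pics/w14.png');T=np.load('pics/w14.npz')['T']
cv2.imwrite('pics/w14c.png',cv2.resize(im[165:300,220:380],None,fx=4.4,fy=4.4,interpolation=cv2.INTER_CUBIC))
# visible slide corners and tab (ends)
for nm,px,z in (('end1 front',(312,189),.114),('end1 rear',(346,189),.114),('end2 front',(313,286),.114),('end2 rear',(347,286),.114),('stop',(311,185),.114),('pinL',(295,235),.118)):
    w=wray(T,px,z)[0];print(nm,'rx %.4f ry %.4f'%(w[:2]@X,w[:2]@Y))
E
```

```text
(325, 225) rx 0.5457 ry -0.1130 z 0.1197
(312, 225) rx 0.5553 ry -0.1131 z 0.1199
(270, 235) rx 0.5867 ry -0.1046 z 0.1161
(235, 235) rx 0.6117 ry -0.1063 z 0.1213
(325, 80) rx 0.5458 ry -0.2124 z 0.1148
(222, 80) rx 0.6114 ry -0.2106 z 0.1310
(265, 80) rx 0.5856 ry -0.2119 z 0.1193
end1 front rx 0.5551 ry -0.1387
end1 rear rx 0.5303 ry -0.1386
end2 front rx 0.5549 ry -0.0623
end2 rear rx 0.5282 ry -0.0621
stop rx 0.5558 ry -0.1416
pinL rx 0.5680 ry -0.1051
```

View pics/w14c.png

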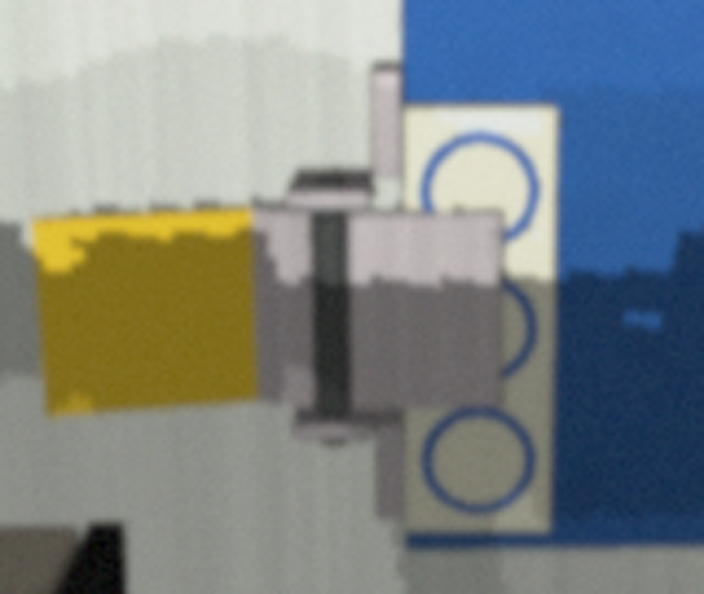

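Tab slope is 0.21, so the joint is at about 0.21 rad (gripping). The slide is flush and square at the stop, about 4.6 mm off centre along it, where 13 mm is allowed. The other clip and the black slide haven't changed. Handing in.

```bash
python3 - <<'E'
from station import *
print(job_done())
E
```

```text
the job is handed in; nothing more can be done
None
```

The white slide is home under the left clip, and I handed the job in at about 9.6 s of the 48 s allowed. I held the left clip open at 0.33 to 0.48 rad with one fingertip on its tab. The other fingertip pushed the slide about 37 mm along the rubber to the stop. I then backed that finger off, let the clip down and lifted clear.

**Last checks before handing in:**
- **Slide:** its front edge lies flush on both stop pieces, square in the wrist picture. It sits about 4.6 mm off centre along the stop, where 13 mm is allowed.
- **Left clip:** it measured about 0.21 rad from depth, within the 0.15 to 0.235 needed for gripping. The estimate is only good to a few hundredths.
- **Other things:** by eye, the black slide, the right clip and everything else in view looked unmoved. I did not re-measure them.
- **Arm:** it stands well clear, with no force on the tool.

**What went wrong on the way:** while pressing down I corrected a small tilt in the wrong direction. The push fingertip touched the rubber behind the slide and the force on the tool reached about 37 N. I levelled and eased off at once. The slide had not moved then.

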